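# Check the catch of the camper's cutlery drawer before driving off

## Robot

A 6-joint arm with a two-finger parallel gripper is mounted at the origin on the work surface. World frame = base frame: x ahead of the robot, y to its left, z up, the work surface at z = 0. Lengths are in m, angles in rad, forces in N, time in s.
With the tool pointing down it reaches from about 0.375 to 0.975 m from the base axis. Payload 3.8 kg.
Tool frame: the origin (TCP) lies where the fingers leave the gripper's body, on its centre line; the fingertips stand 73 mm ahead of it and the grasp point (between the pads) lies 54 mm ahead of it (nose_length is the distance from the TCP to the fingertips, in m); z points along the fingers, y is the line along which they close (so a half turn about z gives the same grasp; the last joint's range is limited). The gripper opens to 85 mm and grips with 20 to 120 N. Pads are 22 mm wide; open, the fingers measure 114 mm over their backs; the gripper's body (76 mm by 85 mm) begins 54 mm behind the grasp point. The pads swing forward as they close: fully open they stand 13 mm farther back than shut.
Start: joints at [-1.293, 0.264, 1.604, -0, 1.274, -0.037], TCP at [0.209, -0.642, 0.304] pointing down, gripper open.
Joint ranges: [-2.63, 2.63], [-0.94, 2.18], [0.31, 2.57], [-1.31, 4.45], [0, 2.66], [-2.55, 2.55]. Speed limits (rad/s): [2.57, 2.57, 3.14, 3.14, 3.14, 3.14].

## Interface

Orientations are given as a rotation vector (axis times angle).
In Python, from workcell import read_state, read_camera, calibration, finish_job, look_for, cut_out, tip_of, nose_length gives the robot as it stands.
- The arm moves only by the tool step_arm, never from a script. Its argument "targets" is a list of rows, each a list of 3 entries, a list of its own where there are three numbers: the turn, a rotation vector about the tool's x, y, z in rad, then the shift along the tool's x, y, z in mm, then the finger opening in mm, from 0 to 85.4. In form: [[[ax, ay, az], [x, y, z], grip], ...]. A call has 1 to 5 rows; each row shifts and turns the commanded pose from where the row before left it, along the tool's axes as they then stand; what a row does not reach is not made up. A row lasts 1/12 s, in which the tool goes at most 41.7 mm and 7.16 degrees, less where a joint would pass 70% of its speed; a pose out of reach is approached as far as the arm can. A call with a gripper value outside its range is refused whole. The fingers move at their own pace and stop on an object; "grip_force" is the grip in N (left out, the last holds). Time passes only in rows, so rows that do not move let the fingers close. It gives the time, the measured TCP pose, the force, the opening and the grip force at its end, in the units of the state.
- read_state(): the state, without advancing time (a new reading comes with each control period).
- read_camera(name): name is "scene" or "top" or "wrist"; returns the picture (400x640x3 uint8, red, green, blue); there is no depth.
- calibration(name): a dict with "camera_matrix" (3x3 intrinsics, pixels), "R" (3x3) and "t" (3): a world point X has camera coordinates R X + t. Camera axes: x right, y down, z forward; pixel columns grow to the right and rows downward; lengths in m; the calibration is good to about 2 mm. A picture is of the moment at which its call begins: read the wrist's pose just before it. calibration takes no time and is no camera call; for the wrist camera it gives the pose at the moment of the call.
- finish_job(): hands the job in; it is judged then, once.
Trained networks look in the newest picture that a camera, given by its name, has taken for a name from the list of things; names that differ only in an ending like _2 or _b are one class to them, and where a whole thing is asked for, a point or a joint stands for the part that bears it (a point fixed in the world has none). Each returns a list of dicts, best first, with "score" (0 to 1); they miss things now and then, are a little off and sometimes report something else, mostly with a low value. They report only what shows in the picture. A call takes as long as a camera call.
- look_for(camera, query): "extent" ([left, top, right, bottom] in pixels, round what is visible of it).
- cut_out(camera, query): "region" (400x640 bool, what is visible of it) and "extent" ([left, top, right, bottom] in pixels, round what is visible of it).
- tip_of(camera, query): "at" ([row, column] in pixels: a listed point, or the origin of a listed thing).
The state is a dict: "time": time; "q": joint angles; "joint_vel": joint speeds; "joint_torque": joint torques, N m; "tool_pos": TCP position; "tcp_rot": TCP orientation; "wrist_force": force on the tool from outside, world axes, zero at the start; "torque": the same for the moment, N m; "width": opening from 0.0 (shut) to 1.0 (fully open); "grip_force": force on a finger pad.
Only numpy, scipy, OpenCV 4.12 (cv2) and the standard library are available. Lean on these libraries where they do the work, as an engineer would, in place of code of your own. Each camera call takes 0.05 s, during which the arm holds its last target. There are 200 camera calls.

## Task

Before the van drives off, check the catch of the small countertop drawer with the green front: press its green button so that the drawer pops out towards you, and then push the drawer fully home again until it clicks and stays shut. Leave the drawer with the red front shut.

Things in the scene. Friction and masses are not known exactly. Their poses are not given: they have to be found in the camera images.
- green_button_top (a point): centre of the top of the round green release button, 24 mm across, on the roof of the green drawer's case; top 82 mm above the worktop, 17 mm above the roof. Travels 10 mm straight down on a spring (2 N, then 4 N at the bottom) and frees the drawer at 5 to 8 mm; press to the bottom, then let go: the drawer comes out by itself within 0.5 s. x points to the case's rear, z up.
- green_front (a point): middle of the top edge of the outer face of the green front panel; moves with the drawer. Panel 116 wide, 12 thick, from 3 to 83 mm above the worktop; grey case behind it (fixed) 200 long, 120 wide, 65 high. Shut, this point is 69 mm in front of the button. x points to the case's rear (the way to push it shut; it pops out along -x, roughly towards the robot), y along the panel, z up.
- green_tray (a joint): how far the green drawer is out, in m: 0 shut and latched, 0.060 fully popped out. A spring pushes it out with 2 N (out) to 4 N (shut). To latch, it must be pushed 1 to 3 mm past shut (about 8 N at most); a hard stop comes at -0.007. Let go, it springs back to 0 and stays.
- red_tray (a joint): the same for a second drawer of the same make and size, with red front and red button, which must stay shut: 0 shut, 0.060 out. It stands beside the green one, 0.24 to 0.59 m to its left or right.

How it is judged:
On the way:
1. the green drawer has popped out, at least 45 mm (value of joint green_tray above 0.045 m), for 0.2 s.
At the end, for the whole second after the job is handed in: The green drawer has been out and is shut again to within 4 mm, at rest and held by its catch; the red drawer is shut to within 4 mm (value of joint each of green_tray, red_tray below 0.004 m and velocity of joint green_tray between -0.01 and 0.01 m/s); the robot touches nothing.
It fails at once if the red drawer comes open by more than 10 mm (value of joint red_tray above 0.01 m).
It also fails if it takes over 40 s, if anything falls off the work surface, if the arm or the gripper's body presses on something with over 40 N, if the wrist force passes 120 N, or if a joint passes its speed limit or range.

## Working session

There is one attempt and no reset: what is moved stays moved. The work goes in short steps, Python scripts to look and compute and a tool call to move; the robot and the scene stay as the last step left them, time stands still between calls to the robot, and variables do not carry over. Pictures are saved under pics/ and viewed, at most 10 in all, crops included, and the job is handed in when it is done.

Besides the shell and the picture viewer there is one more tool, called as a command line: name --argument value ..., lists and objects as JSON in quotes. step_arm: Moves the arm, as the interface text tells. Its arguments: {"type":"object","properties":{"targets":{"type":"array","items":{"type":"array"}},"grip_force":{"type":"number"}},"required":["targets"]}

```bash
mkdir -p pics
cat > h.py <<'E'
import numpy as np, cv2
from scipy.spatial.transform import Rotation as R
from workcell import *
def snap(c,f=None):
    im=read_camera(c)
    if f: cv2.imwrite(f'pics/{f}.png',im[:,:,::-1])
    return im
def ray(c,rc):
    k=calibration(c);K=np.array(k["camera_matrix"]);Rm=np.array(k["R"]);t=np.array(k["t"])
    return -Rm.T@t, Rm.T@np.linalg.inv(K)@np.array([rc[1],rc[0],1.])
def at_z(c,rc,z):
    o,d=ray(c,rc); return o+d*(z-o[2])/d[2]
def totool(v,s=None):
    s=s or read_state(); return R.from_rotvec(s["tcp_rot"]).inv().apply(v)*1000
E
python3 - <<'E'
from h import *
print(read_state(), nose_length)
for c in ("scene","top"):
    snap(c,c+"1")
    for q,z in (("green_button_top",.082),("green_front",.083)):
        for d in tip_of(c,q)[:3]: print(c,q,d["score"],d["at"],at_z(c,d["at"],z))
    for q in ("green_tray","red_tray"):
        for d in look_for(c,q)[:2]: print(c,q,d)
E
```

```text
{'time': 0.0, 'q': array([-1.29287346e+00,  2.64766707e-01,  1.60536784e+00, -2.89552795e-05,
        1.27369663e+00, -3.69069538e-02]), 'joint_vel': array([ 0.00091962,  0.00081357, -0.00047436, -0.00013427, -0.00053587,
       -0.00115663]), 'joint_torque': array([ 1.77821028e-03, -5.15115309e+01, -3.67314184e+01, -1.75982873e-04,
        1.31454086e-02, -1.17303782e-05]), 'tool_pos': array([ 0.20884838, -0.64128409,  0.30255604]), 'tcp_rot': array([-3.10055583e+00, -4.92158996e-01,  4.65544472e-04]), 'wrist_force': array([ 0.5965541 , -0.81666447,  0.2005983 ]), 'torque': array([-0.0205297 ,  0.01871898, -0.01435315]), 'grip_force': 0.0, 'width': 1.001149062135698} 0.0726
scene green_button_top 0.6 [262.0, 250.9] [ 0.619801   -0.23968562  0.082     ]
scene green_front 0.76 [235.3, 236.0] [ 0.55086712 -0.21354848  0.083     ]
scene green_tray {'extent': [213.7, 227.1, 265.9, 261.4], 'score': 0.87}
scene red_tray {'extent': [318.2, 131.9, 343.0, 180.7], 'score': 0.7}
scene red_tray {'extent': [216.2, 226.8, 269.8, 256.9], 'score': 0.18}
top green_button_top 0.42 [200.8, 416.2] [ 0.62474688 -0.23768484  0.082     ]
top green_front 0.84 [227.9, 406.2] [ 0.56324233 -0.21282671  0.083     ]
top green_tray {'extent': [377.9, 216.4, 431.6, 238.5], 'score': 0.71}
top red_tray {'extent': [222.1, 232.7, 278.4, 252.1], 'score': 0.62}
```

View pics/scene1.png

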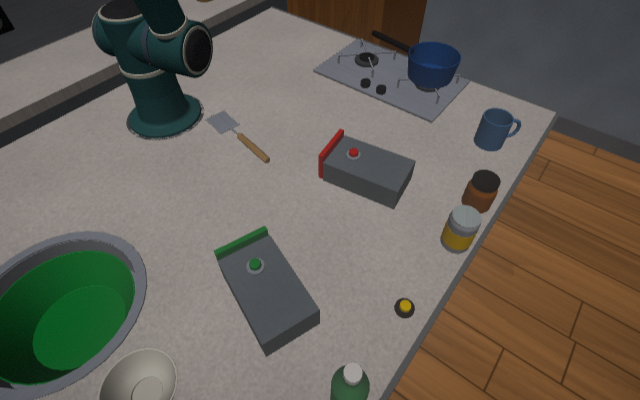

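View pics/top1.png

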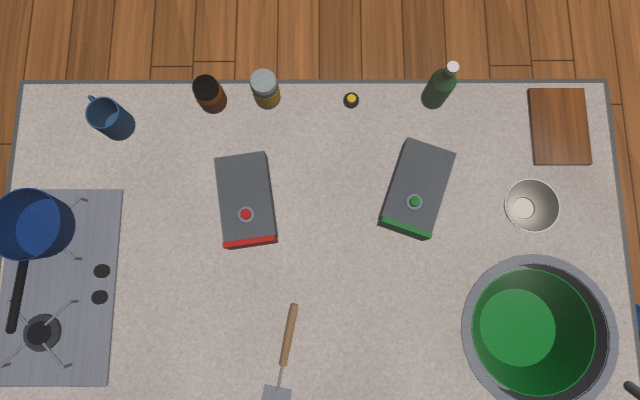

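The two views agree on the green button (scene 262,251; top 201,416) and give about (0.622, -0.239), with the case axis at about -20°. The red drawer is at left. I'll go above the button with the fingers shut and tool y along the case axis.

step_arm --targets '[[[0,0,0],[34,-17,3],0],[[0,0,0],[34,-17,3],0],[[0,0,0],[34,-17,3],0],[[0,0,0],[34,-17,3],0],[[0,0,0],[34,-17,3],0]]'

```text
time: 0.92
tool_pos: [0.3452, -0.5071, 0.289]
tcp_rot: [3.103, 0.491, 0.0]
wrist_force: [1.2, -0.7, -0.0]
width: 0.301
grip_force: 0.0
```

step_arm --targets '[[[0,0,0],[34,-17,3],0],[[0,0,0],[34,-17,3],0],[[0,0,0],[34,-17,3],0],[[0,0,0],[34,-17,3],0],[[0,0,0],[34,-17,3],0]]'

```text
time: 1.33
tool_pos: [0.4808, -0.3734, 0.2741]
tcp_rot: [3.102, 0.492, 0.001]
wrist_force: [-0.1, -0.0, 0.1]
width: 0.002
grip_force: 0.0
```

step_arm --targets '[[[0,0,0],[30,-15,3],0],[[0,0,0],[30,-15,3],0],[[0,0,-0.11],[0,0,0],0],[[0,0,-0.11],[0,0,0],0],[[0,0,-0.11],[0,0,0],0]]'

```text
time: 1.75
tool_pos: [0.5282, -0.3268, 0.2678]
tcp_rot: [-2.976, -1.007, 0.0]
wrist_force: [-0.7, -0.6, -0.1]
width: -0.004
grip_force: 0.0
```

step_arm --targets '[[[0,0,-0.11],[0,0,0],0],[[0,0,-0.11],[0,0,0],0],[[0,0,-0.11],[0,0,0],0],[[0,0,-0.11],[0,0,0],0],[[0,0,-0.11],[0,0,0],0]]'

```text
time: 2.17
tool_pos: [0.5275, -0.3278, 0.268]
tcp_rot: [2.592, 1.774, 0.0]
wrist_force: [-0.3, -0.4, -0.3]
width: 0.001
grip_force: 0.0
```

```bash
cat > look.py <<'E'
from h import *
import sys
s=read_state(); snap("wrist",sys.argv[1])
M=R.from_rotvec(s["tcp_rot"]).as_matrix(); print(s["time"],s["tool_pos"],M.round(3).tolist(),s["wrist_force"],s["width"])
tip=s["tool_pos"]+M[:,2]*nose_length
for c in ("wrist",):
  for q,z in (("green_button_top",.082),("green_front",.083)):
    for d in tip_of(c,q)[:2]:
        p=at_z(c,d["at"],z); print(q,d["score"],d["at"],p,"tool mm from tip",totool(p-tip,s))
E
python3 look.py w1
```

```text
2.1667 [ 0.5274733  -0.32778228  0.26801538] [[0.362, 0.932, 0.0], [0.932, -0.362, -0.0], [-0.0, 0.0, -1.0]] [-0.2787647  -0.35193092 -0.32328301] 0.001431076822137094
green_button_top 0.73 [43.1, 391.4] [ 0.62768157 -0.23558277  0.082     ] tool mm from tip [122.23212994  59.97897639 113.42686573]
green_front 0.79 [48.2, 299.8] [ 0.56108826 -0.21327718  0.083     ] tool mm from tip [118.91217143 -10.1719396  112.40945495]
```

View pics/w1.png

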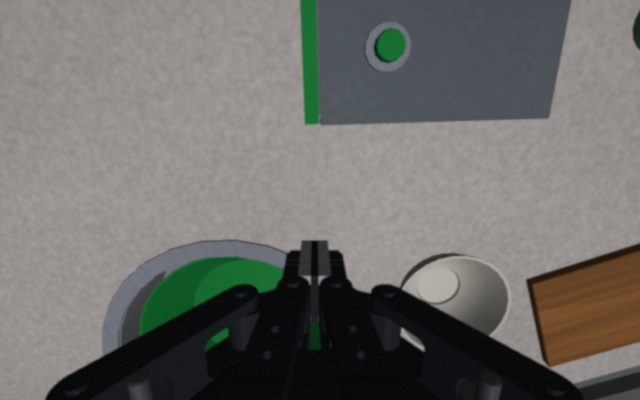

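Wrist view: button at (43, 391), front edge at (48, 300), 70 mm apart, which matches the expected 69 mm. I'll move over it and look again.

step_arm --targets '[[[0,0,0],[30,15,0],0],[[0,0,0],[30,15,0],0],[[0,0,0],[30,15,0],0],[[0,0,0],[32,15,0],0],[[0,0,-0.045],[0,0,30],0]]'

```text
time: 2.73
tool_pos: [0.6358, -0.2336, 0.2454]
tcp_rot: [2.547, 1.819, 0.017]
wrist_force: [1.4, -0.6, 0.5]
width: 0.001
grip_force: 0.0
```

step_arm --targets '[[[0,0,0],[0,0,30],0],[[0,0,0],[0,0,0],0],[[0,0,0],[0,0,0],0]]'

```text
time: 2.98
tool_pos: [0.6265, -0.2355, 0.2054]
tcp_rot: [-2.555, -1.82, 0.005]
wrist_force: [-0.3, -0.0, 0.9]
width: 0.002
grip_force: 0.0
```

```bash
python3 look.py w2
```

```text
2.9833 [ 0.62649323 -0.23552561  0.20541343] [[0.327, 0.945, -0.005], [0.945, -0.327, 0.002], [0.0, -0.006, -1.0]] [-0.2691094  -0.04413617  0.89119774] 0.0022667639364807425
green_button_top 0.88 [221.7, 321.4] [ 0.63292764 -0.24029035  0.082     ] tool mm from tip [-2.44069722  8.35153301 50.76642258]
green_front 0.8 [220.7, 217.8] [ 0.56508282 -0.21610349  0.083     ] tool mm from tip [ -1.74288434 -63.67690188  50.18322297]
```

View pics/w2.png

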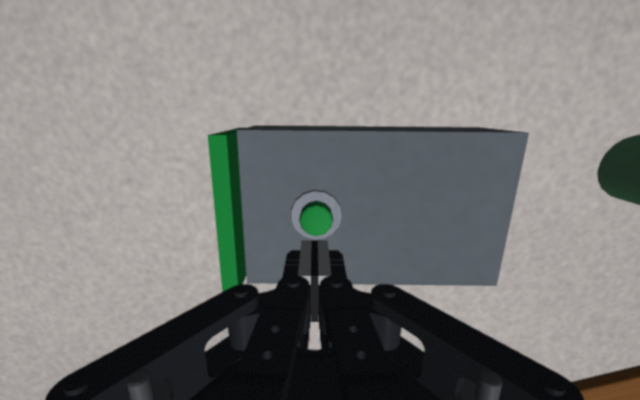

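The button shows at (218, 316), straight ahead of the tips and about 4 mm towards +y. I'll descend and press in small steps.

step_arm --targets '[[[0,0,0],[0,4,23],0],[[0,0,0],[0,0,23],0],[[0,0,0],[0,0,4],0],[[0,0,0],[0,0,3],0],[[0,0,0],[0,0,0],0]]'

```text
time: 3.55
tool_pos: [0.632, -0.2381, 0.1559]
tcp_rot: [2.557, 1.824, 0.001]
wrist_force: [-0.2, -0.6, -0.6]
width: 0.003
grip_force: 0.0
```

step_arm --targets '[[[0,0,0],[0,0,3],0],[[0,0,0],[0,0,2],0],[[0,0,0],[0,0,0],0]]'

```text
time: 3.8
tool_pos: [0.633, -0.2383, 0.1519]
tcp_rot: [2.554, 1.823, 0.003]
wrist_force: [0.3, -1.0, 4.1]
width: -0.003
grip_force: 2.0
```

step_arm --targets '[[[0,0,0],[0,0,3],0],[[0,0,0],[0,0,2],0],[[0,0,0],[0,0,0],0]]'

```text
time: 4.05
tool_pos: [0.6329, -0.2382, 0.1458]
tcp_rot: [2.555, 1.824, 0.003]
wrist_force: [1.9, -1.6, 3.9]
width: -0.005
grip_force: 1.8
```

step_arm --targets '[[[0,0,0],[0,0,2],0],[[0,0,0],[0,0,1],0],[[0,0,0],[0,0,0],0]]'

```text
time: 4.3
tool_pos: [0.6329, -0.2382, 0.1445]
tcp_rot: [2.555, 1.824, 0.002]
wrist_force: [-2.2, -1.5, 10.7]
width: 0.0
grip_force: 5.8
```

Force rises to about 11 N, so the button is at the bottom. Now let go and look.

step_arm --targets '[[[0,0,0],[0,0,-20],0],[[0,0,0],[0,0,-30],0],[[0,0,0],[0,0,-30],0],[[0,0,0],[0,-20,0],0],[[0,0,0],[0,-40,0],0]]'

```text
time: 4.72
tool_pos: [0.5786, -0.2194, 0.2247]
tcp_rot: [2.552, 1.822, 0.007]
wrist_force: [-0.3, -0.4, -0.3]
width: 0.001
grip_force: 0.0
```

step_arm --targets '[[[0,0,0],[0,-40,0],0],[[0,0,0],[0,-40,0],0],[[0,0,0],[0,-40,0],0],[[0,0,0],[0,0,0],0],[[0,0,0],[0,0,0],0]]'

```text
time: 5.13
tool_pos: [0.458, -0.1775, 0.2199]
tcp_rot: [-2.554, -1.822, 0.003]
wrist_force: [-0.3, 0.3, -0.6]
width: -0.002
grip_force: 0.0
```

```bash
python3 look.py w3
```

```text
5.1333 [ 0.45797829 -0.1774683   0.21987001] [[0.325, 0.946, -0.004], [0.946, -0.325, 0.002], [0.001, -0.005, -1.0]] [-0.25019342  0.27539459 -0.55701229] -0.002157693118405427
green_button_top 0.82 [214.9, 560.6] [ 0.6345662 -0.2397011  0.082    ] tool mm from tip [ -1.52856354 187.87848442  64.38061626]
green_front 0.7 [212.6, 383.8] [ 0.51167382 -0.1954292   0.083     ] tool mm from tip [ 0.38111527 57.26551325 64.00057951]
```

View pics/w3.png

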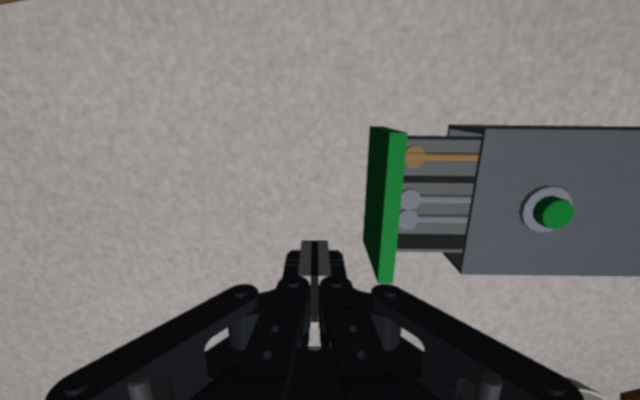

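The drawer is fully out: front edge at (213, 384), 131 mm from the button (expected 129). Its face is 57 mm ahead of the tips. I'll lower in front of the panel and push along tool y.

step_arm --targets '[[[0,0,0],[0,0,30],0],[[0,0,0],[0,0,30],0],[[0,0,0],[0,0,30],0],[[0,0,0],[0,10,0],0],[[0,0,0],[0,15,0],0]]'

```text
time: 5.7
tool_pos: [0.4844, -0.1868, 0.1297]
tcp_rot: [-2.553, -1.822, 0.005]
wrist_force: [0.5, 0.3, 0.3]
width: 0.002
grip_force: 0.0
```

step_arm --targets '[[[0,0,0],[0,10,0],0],[[0,0,0],[0,8,0],0],[[0,0,0],[0,8,0],0],[[0,0,0],[0,8,0],0],[[0,0,0],[0,8,0],0]]'

```text
time: 6.12
tool_pos: [0.5252, -0.2013, 0.1324]
tcp_rot: [-2.556, -1.825, 0.002]
wrist_force: [-7.7, 0.1, 3.6]
width: -0.002
grip_force: 3.5
```

step_arm --targets '[[[0,0,0],[0,8,0],0],[[0,0,0],[0,8,0],0],[[0,0,0],[0,8,0],0],[[0,0,0],[0,4,0],0],[[0,0,0],[0,0,0],0]]'

```text
time: 6.53
tool_pos: [0.5521, -0.2107, 0.1323]
tcp_rot: [2.556, 1.825, -0.0]
wrist_force: [-4.5, -1.5, 0.8]
width: -0.0
grip_force: 1.9
```

```bash
python3 look.py w4
```

```text
6.5333 [ 0.55213433 -0.21071336  0.1323178 ] [[0.325, 0.946, 0.0], [0.946, -0.325, -0.001], [-0.001, 0.001, -1.0]] [-4.48268969 -1.47837817  0.80502349] -0.0001529485952098193
green_front 0.81 [278.4, 342.3] [ 0.56391281 -0.21347441  0.083     ] tool mm from tip [  1.24734689  12.00473381 -23.27524523]
```

View pics/w4.png

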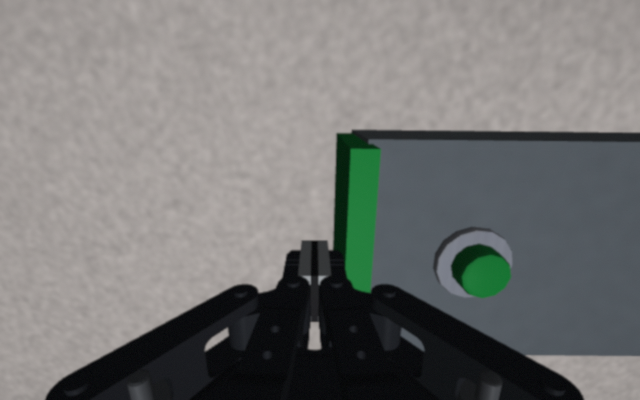

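The panel has followed the tips nearly to the case (front edge near (278, 342)), at about 4.5 N. The last millimetres go slowly.

step_arm --targets '[[[0,0,0],[0,2,0],0],[[0,0,0],[0,1,0],0],[[0,0,0],[0,0,0],0]]'

```text
time: 6.93
tool_pos: [0.5541, -0.2112, 0.1322]
tcp_rot: [2.557, 1.825, -0.0]
wrist_force: [-5.4, -2.0, 1.3]
width: -0.001
grip_force: 2.0
```

step_arm --targets '[[[0,0,0],[0,2,0],0],[[0,0,0],[0,1,0],0],[[0,0,0],[0,0,0],0]]'

```text
time: 7.18
tool_pos: [0.5555, -0.2116, 0.1321]
tcp_rot: [-2.554, -1.823, 0.004]
wrist_force: [-10.5, 0.6, 5.3]
width: -0.002
grip_force: 4.7
```

step_arm --targets '[[[0,0,0],[0,2,0],0],[[0,0,0],[0,1,0],0],[[0,0,0],[0,0,0],0]]'

```text
time: 7.43
tool_pos: [0.556, -0.2118, 0.1321]
tcp_rot: [-2.55, -1.821, 0.009]
wrist_force: [-17.6, 1.9, 13.0]
width: -0.004
grip_force: 9.0
```

The force is climbing with no more motion, so this is the hard stop. Back off and check.

step_arm --targets '[[[0,0,0],[0,-4,0],0],[[0,0,0],[0,-6,0],0],[[0,0,0],[0,-20,0],0],[[0,0,0],[0,-40,0],0],[[0,0,0],[0,-30,0],0]]'

```text
time: 7.85
tool_pos: [0.4651, -0.1799, 0.1322]
tcp_rot: [2.556, 1.824, 0.003]
wrist_force: [-0.9, 0.5, 0.3]
width: -0.001
grip_force: 0.0
```

step_arm --targets '[[[0,0,0],[0,0,-30],0],[[0,0,0],[0,0,-30],0],[[0,0,0],[0,0,-30],0],[[0,0,0],[0,0,0],0],[[0,0,0],[0,0,0],0]]'

```text
time: 8.27
tool_pos: [0.4679, -0.1811, 0.2254]
tcp_rot: [2.551, 1.821, 0.009]
wrist_force: [-0.8, 0.2, 0.1]
width: 0.001
grip_force: 0.0
```

```bash
python3 look.py w5; python3 -c "
from h import *
snap('scene','scene2')"
```

```text
8.2667 [ 0.46791758 -0.18108401  0.22535826] [[0.325, 0.946, 0.009], [0.946, -0.325, -0.003], [0.0, 0.009, -1.0]] [-0.8090124   0.17613326  0.07992625] 0.0010932396943575983
green_button_top 0.66 [211.1, 536.3] [ 0.62206126 -0.23201383  0.082     ] tool mm from tip [  1.91190738 160.98006653  72.27055972]
green_front 0.7 [210.3, 443.9] [ 0.55594584 -0.20786628  0.083     ] tool mm from tip [ 3.26486241 90.61832944 70.61242893]
```

View pics/w5.png

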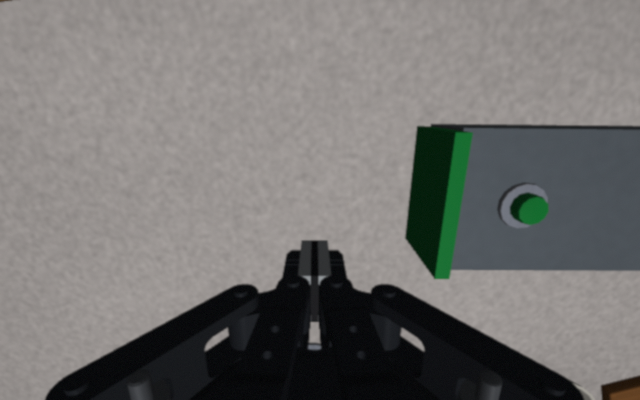

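View pics/scene2.png

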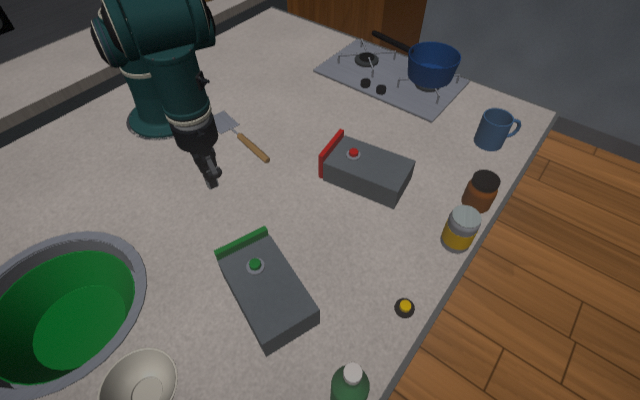

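The green drawer stays shut: front edge at (210, 444), 70 mm from the button, and the scene view (235, 240) looks as at the start. The red drawer is shut and the tool is clear.

```bash
python3 -c "
from workcell import *
print(finish_job())"
```

```text
the job is handed in; nothing more can be done
None
```

I pressed the green button, the drawer popped out about 60 mm, and I pushed it home until it stayed shut; the red drawer was still shut in the last picture, and the job was handed in after about 8 s on the robot's clock.

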